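Wind down and lock a hand press

ROBOT

A 7-joint arm with a two-finger parallel gripper is mounted at the origin on the work surface. World frame = base frame: x ahead of the robot, y to its left, z up, the work surface at z = 0. Lengths are in m, angles in rad, forces in N, time in s.
With the tool pointing down it reaches from about 0.4 to 0.925 m from the base axis. Payload 5.6 kg.
Tool frame: the origin (TCP) lies midway between the tips of the shut fingers; the grasp point (between the pads) lies 19 mm behind it; z points along the fingers, y is the line along which they close (so a half turn about z gives the same grasp; the last joint's range is limited). The gripper opens to 85 mm and grips with 20 to 120 N. Pads are 22 mm wide; open, the fingers measure 114 mm over their backs; the gripper's body (76 mm by 85 mm) begins 54 mm behind the grasp point. The pads swing forward as they close: fully open they stand 13 mm farther back than shut.
Start: joints at [1.19, 0.468, -0.012, 1.603, 0.006, 1.071, -0.056], TCP at [0.215, -0.613, 0.231] pointing down, gripper open.
Joint ranges: [-2.53, 2.53], [-0.31, 2.02], [-1.57, 1.55], [0.28, 2.44], [-1.29, 4.43], [0.15, 1.84], [-2.92, 2.92]. Speed limits (rad/s): [2.57, 2.57, 3.14, 3.14, 3.14, 3.14, 3.14].

INTERFACE

Orientations are given as a unit quaternion [x, y, z, w].
In Python, from cell import env, read_camera gives the robot as it stands.
- The arm moves only by the tool arm_command, never from a script. Its arguments are lists of equal length, an entry for each row: "travel": the shift along the tool's x, y, z in m, a list of three; "rot": the turn, a rotation vector about the tool's x, y, z in rad, a list of three. A call has 1 to 5 rows; each row shifts and turns the commanded pose from where the row before left it, along the tool's axes as they then stand; what a row does not reach is not made up. A row lasts 1/8 s, in which the tool goes at most 62.5 mm and 10.7 degrees, less where a joint would pass 70% of its speed; a pose out of reach is approached as far as the arm can. A call with a gripper value outside its range is refused whole. "claw" is the closure, from 0 (fully open) to 1 (shut), set as the call begins (left out, the last holds). The fingers move at their own pace and stop on an object; the grip force is fixed at half the most. Time passes only in rows, so rows that do not move let the fingers close. It gives the time, the measured TCP pose, the force, the opening and the grip force at its end, in the units of the state.
- env.get_state(): the state, without advancing time (a new reading comes with each control period).
- read_camera(name): name is "side" or "top" or "wrist"; returns a dict with "pixels" (400x640x3 uint8, blue, green, red), "mtx" (3x3 intrinsics, pixels), "cam_to_world" (4x4, takes a point from camera to world coordinates); the wrist camera has in their place "T_tool_cam" (4x4, takes a point from camera to tool coordinates, whose origin is the TCP and whose axes are the flange's). Camera axes: x right, y up, looking along -z (the intrinsics and any distortion apply to the point x, -y, -z); pixel columns grow to the right and rows downward; lengths in m; the calibration is good to about 2 mm. A picture is of the moment at which its call begins: read the wrist's pose just before it. There is no depth.
- env.sign_off(): hands the job in; it is judged then, once.
The state is a dict: "t": time; "joints": joint angles; "qd": joint speeds; "effort": joint torques, N m; "ee_pos": TCP position; "ee_rot": TCP orientation; "wrist_force": force on the tool from outside, world axes, zero at the start; "torque": the same for the moment, N m; "gripper_width": finger opening in m; "finger_force": force on a finger pad.
Only numpy, scipy, OpenCV 4.12 (cv2) and the standard library are available. Lean on these libraries where they do the work, as an engineer would, in place of code of your own. Each camera call takes 0.05 s, during which the arm holds its last target. There are 200 camera calls.

TASK

Wind the press's hand wheel clockwise (seen from above), a full turn and a little more, down to its stop, so that the eye on the wheel's rim comes to lie over the hole in the lug of the frame. Then take the lock pin (the one with the thick knob) from the rack and push it down through the eye and the lug until its knob sits on the wheel, and let go. Leave the other two pins and the amber jar where they stand.

Things in the scene. Friction and masses are not known exactly. Their poses are not given: they have to be found in the camera images.
- wheel (a joint): Angle of the press's dark steel hand wheel (disc 100 mm across, 12 mm thick, on a vertical axis) in rad: grows clockwise seen from above, 0 at the upper stop, 6.9 at the lower stop. It starts between 0 and 0.35 and stays where it is left (turning it takes about 4 N at the crank). A square ear with the eye projects from its rim; the crank handle stands across the wheel from it.
- crank (a point): Point on the axis of the upright black crank handle of the hand wheel, 32 mm above the wheel's upper face. The handle is 16 mm in diameter, 52 mm tall from the wheel's upper face (so its top is 20 mm above this point), and revolves freely about its own axis; it moves on a circle of 39 mm radius about the wheel's axis, whose hub nut stands only 6 mm above the wheel.
- press: Bench-top hand press, bare aluminium and steel, fixed to the table: base 140 x 130 x 30 mm, two columns, a yoke whose top is 130 mm above the table. Origin: middle of the base's underside, which is on the hand wheel's axis; z up; the lug projects from the yoke along -x. The wheel's faces are 136 and 148 mm above the table.
- eye (a point): Centre of the upper mouth of the eye: a vertical through-hole 13 mm in diameter (mouth chamfered 2 mm) in the 34 mm square, 12 mm thick ear on the wheel's rim, 68 mm from the wheel's axis; 148 mm above the table. It turns with the wheel.
- lug_hole (a point): Centre of the upper mouth of the hole in the lug: a vertical through-hole 13 mm in diameter (mouth chamfered 2 mm) in a 34 mm square, 20 mm thick fixed lug, 68 mm from the wheel's axis, top 130 mm above the table. With the wheel at its lower stop the eye lies exactly above it, with a 6 mm gap between ear and lug.
- rack: White plastic block, 60 (x) x 200 (y) x 55 (z) mm, fixed; origin: middle of its underside. Three through-holes in a row along its y axis, 65 mm apart, each with a pin standing in it.
- lock_pin: The lock pin, steel, 120 g: shaft 10 mm in diameter and 48 mm long with a tapered tip, under a thick plain knob 22 mm in diameter and 36 mm tall. Origin: the tip of the shaft; z runs up along the shaft (knob's underside at z = 48 mm, top at 84 mm). At the start it stands upright in one of the rack's holes, its knob on the rack's top.
- pin_head (a point): Point on the lock pin's axis inside its knob, 72 mm above the tip and 24 mm above the knob's underside: the place to grip.
- disc_pin: Another steel pin in the rack, shaft as the lock pin's, with a thin wide disc head 34 mm in diameter, 8 mm thick. Origin: tip of its shaft. To be left alone.
- slim_pin: Another steel pin in the rack, shaft as the lock pin's, with a slender head 13 mm in diameter, 50 mm tall. Origin: tip of its shaft. To be left alone.
- jar: Small closed amber glass jar, 42 mm in diameter, 60 mm tall, standing between press and rack. Origin: middle of its underside. To be left alone.
Things that resemble listed ones, but are neither listed nor needed, are in the scene too. What is shaped like the lock_pin but blue or yellow is not meant.

How it is judged:
On the way, in this order (a step that is already met when the one before it is completed fails the run):
1. the hand wheel has been wound to its lower stop (joint over 6.8 rad) (value of joint wheel above 6.8 rad), for 0.2 s.
2. the lock pin is through eye and lug (tip at least 26 mm below the lug's top) (value of joint wheel above 6.8 rad and z of lock_pin in the frame of lug_hole below -0.026 m and horizontal distance between lock_pin and lug_hole below 0.006 m and angle between lock_pin's own z axis and vertical below 0.12 rad), for 0.2 s.
At the end, for the whole second after the job is handed in: The hand wheel is at its lower stop (over 6.8 of 6.9 rad) and the lock pin stands at rest through the eye and the lug hole: tip at least 26 mm below the lug's upper face (30 mm when the knob sits on the wheel), within 6 mm of the hole's axis, tilted less than 0.12 rad (all of step 2 and linear speed of lock_pin below 0.02 m/s); the robot touches nothing.
It fails at once if another pin is shifted more than 20 mm (distance of any of disc_pin, slim_pin from where it was at the start of the episode above 0.02 m).
It fails at once if the jar is shifted more than 30 mm or tipped over (distance of jar from where it was at the start of the episode above 0.03 m or angle between jar's own z axis and vertical above 0.5 rad).
It also fails if it takes over 72 s, if anything falls off the work surface, if the arm or the gripper's body presses on something with over 40 N, if the wrist force passes 120 N, or if a joint passes its speed limit or range.

## Working session

There is one attempt and no reset: what is moved stays moved. The work goes in short steps, Python scripts to look and compute and a tool call to move; the robot and the scene stay as the last step left them, time stands still between calls to the robot, and variables do not carry over. Pictures are saved under pics/ and viewed, at most 10 in all, crops included, and the job is handed in when it is done.

Besides the shell and the picture viewer there is one more tool, called after "Request:" as name(argument=value, ...) on one line, values as JSON. arm_command: Moves the arm, as the interface text tells. Its arguments: {"type":"object","properties":{"travel":{"type":"array","items":{"type":"array","items":{"type":"number"}}},"rot":{"type":"array","items":{"type":"array","items":{"type":"number"}}},"claw":{"type":"number"}},"required":["travel","rot"]}

```bash
mkdir -p pics; ls; cat > h.py <<'E'
import numpy as np, cv2
from cell import env, read_camera
from scipy.spatial.transform import Rotation as R
def st(): return env.get_state()
def cam(name):
    s=st(); c=read_camera(name)
    if name=='wrist':
        T=np.eye(4);T[:3,:3]=R.from_quat(s['ee_rot']).as_matrix();T[:3,3]=s['ee_pos']
        c['cam_to_world']=T@np.array(c['T_tool_cam'])
    return c
def ray(c,u,v):
    K=np.array(c['mtx']);d=c.get('dist',None)
    p=cv2.undistortPoints(np.array([[[u,v]]],float),K,np.array(d) if d is not None else None)[0,0]
    M=np.array(c['cam_to_world']);r=M[:3,:3]@np.array([p[0],-p[1],-1.])
    return M[:3,3],r/np.linalg.norm(r)
def onz(c,u,v,z):
    o,r=ray(c,u,v);return o+r*(z-o[2])/r[2]
def tri(rays):
    A=0;b=0
    for o,r in rays:
        P=np.eye(3)-np.outer(r,r);A=A+P;b=b+P@o
    return np.linalg.solve(A,b)
def proj(c,X):
    M=np.linalg.inv(np.array(c['cam_to_world']));q=M[:3,:3]@np.asarray(X)+M[:3,3]
    K=np.array(c['mtx']);return (K[0,0]*q[0]/-q[2]+K[0,2],K[1,1]*-q[1]/-q[2]+K[1,2])
E
python3 - <<'E'
from h import *
for n in('top','side','wrist'):
    c=cam(n);cv2.imwrite(f'pics/{n}0.png',c['pixels']);print(n,[k for k in c if k!='pixels'],np.round(c['mtx'],1).tolist(),np.round(c['cam_to_world'],3).tolist())
s=st();print(s['ee_rot'],s['ee_pos'],s['gripper_width'],s['t'])
E
```

```text
pics
top ['mtx', 'cam_to_world'] [[363.8, 0.0, 321.6], [0.0, 363.8, 199.0], [0.0, 0.0, 1.0]] [[0.028, 0.993, -0.117, 0.443], [-1.0, 0.027, -0.017, -0.003], [-0.013, 0.118, 0.993, 0.834], [0.0, 0.0, 0.0, 1.0]]
side ['mtx', 'cam_to_world'] [[366.3, 0.0, 322.0], [0.0, 366.3, 205.3], [0.0, 0.0, 1.0]] [[0.98, 0.108, -0.168, 0.393], [-0.199, 0.606, -0.77, -0.581], [0.019, 0.788, 0.615, 0.598], [0.0, 0.0, 0.0, 1.0]]
wrist ['mtx', 'T_tool_cam', 'cam_to_world'] [[290.7, 0.0, 320.5], [0.0, 290.7, 207.0], [0.0, 0.0, 1.0]] [[0.331, 0.901, 0.281, 0.287], [-0.944, 0.317, 0.097, -0.587], [-0.001, -0.297, 0.955, 0.374], [0.0, 0.0, 0.0, 1.0]]
[ 9.85777986e-01  1.68051373e-01 -1.62210272e-04 -6.86577633e-04] [ 0.21520757 -0.61286571  0.23053592] 0.08551309433438467 0.15
```

View pics/top0.png

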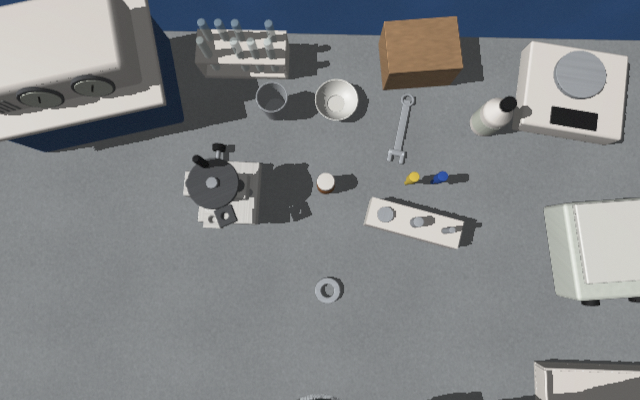

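View pics/side0.png

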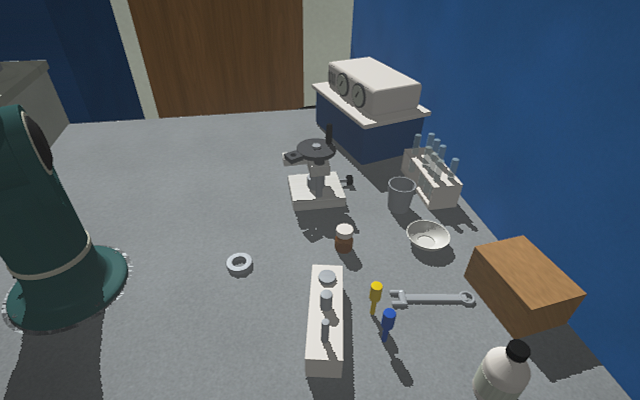

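Top view: the wheel hub is at about (212,183), the crank at (201,160), the ear at (225,216) and the lug at (208,218). The rack pins are at (385,214) disc, (418,222) thick knob and (450,230) slim. Candidates for the lock pin are the grey (418,222), yellow (412,178) and blue (440,178). The grey one fits because it is plain, thick and in the rack. I'll confirm it in enlarged crops.

```bash
python3 - <<'E'
from h import *
t=cv2.imread('pics/top0.png');s=cv2.imread('pics/side0.png')
def cr(im,x,y,w,h,f): return cv2.resize(im[y:y+h,x:x+w],(w*f,h*f),interpolation=cv2.INTER_CUBIC)
a=np.hstack([cr(t,170,135,100,100,4)[:300*1+100],cr(s,270,115,100,100,4)])
cv2.imwrite('pics/press.png',a)
b=np.hstack([cr(t,360,160,110,100,3),cr(s,300,255,110,130,3)[:300]]);
cv2.imwrite('pics/rack.png',np.hstack([cr(t,360,165,110,90,3),cr(s,300,258,110,90,3)]))
E
```

```text
(no output)
```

View pics/press.png

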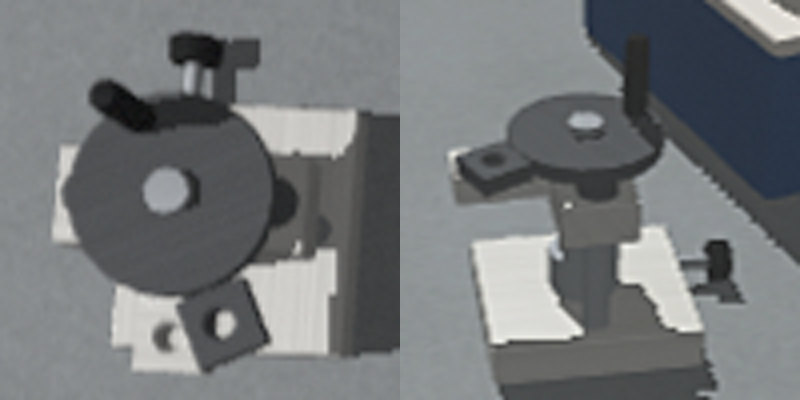

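View pics/rack.png

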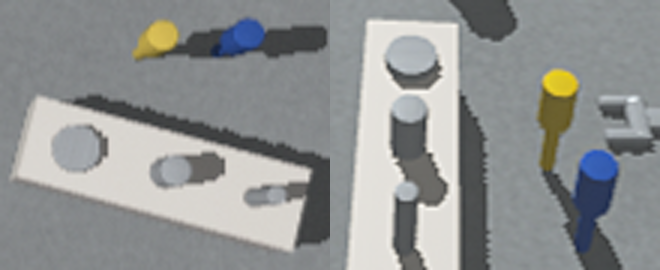

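The middle grey thick-knobbed pin, at top crop (176,171) and side crop (409,108), is the lock pin. It is plain steel, neither blue nor yellow, and stands in the rack between the disc pin and the slim pin. Next I triangulate.

```bash
cat > m.py <<'E'
from h import *
T=cam('top');S=cam('side')
P={'hub':((212.2,182.2),(316.4,145)),'crank_top':((195.5,158.8),(329.3,124.6)),'eye':((225,215.5),(293,154.7)),'pin_top':((418.6,222),(326.3,293.3)),'disc':((385,213.5),(327,276)),'slim_top':((452,230),(325,321))}
for k,(a,b) in P.items():
    ra,rb=ray(T,*a),ray(S,*b);x=tri([ra,rb]);print(k,np.round(x,4),'gap',round(float(np.linalg.norm(np.cross(x-ra[0],ra[1]))*2),4))
print('hub z.154',onz(T,212.2,182.2,.154),onz(S,316.4,145,.154))
print('eye',onz(T,225,215.5,.148),onz(S,293,154.7,.148));print('lughole',onz(T,211.7,219,.130))
print('pin',onz(T,418.6,222,.091),onz(S,326.3,293.3,.091))
for r in [(364+1,193),(463,248-1),(372,198),(461,222)]:print('rack px',r,onz(T,*r,.055))
print('jar',onz(T,325,183,.06)); print(st()['t'])
E
python3 m.py
```

```text
hub [0.5497 0.2177 0.1533] gap 0.0001
crank_top [0.585  0.2364 0.1969] gap 0.001
eye [0.4872 0.1914 0.1467] gap 0.0004
pin_top [ 0.4895 -0.189   0.0907] gap 0.0017
disc [ 0.5064 -0.1253  0.0601] gap 0.0006
slim_top [ 0.4741 -0.2517  0.1044] gap 0.0008
hub z.154 [0.54958174 0.21751234 0.154     ] [0.54954537 0.21650444 0.154     ]
eye [0.48733628 0.19101725 0.148     ] [0.48678575 0.18914047 0.148     ]
lughole [0.48099143 0.22163274 0.13      ]
pin [ 0.4886402  -0.18877836  0.091     ] [ 0.49027566 -0.18920369  0.091     ]
rack px (365, 193) [ 0.55023961 -0.08280018  0.055     ]
rack px (463, 247) [ 0.44064243 -0.29106798  0.055     ]
rack px (372, 198) [ 0.53977755 -0.09799915  0.055     ]
rack px (461, 222) [ 0.49335162 -0.28773691  0.055     ]
jar [0.56899363 0.00400346 0.06      ]
0.25
```

Request:
arm_command(travel=[[0,0,-0.015],[0,0,-0.015],[0,0,-0.01],[0,0,0],[0,0,0]], rot=[[0,0,-0.18],[0,0,-0.18],[0,0,-0.18],[0,0,-0.18],[0,0,-0.18]])

```text
t: 0.88
ee_pos: [0.2153, -0.6133, 0.2714]
ee_rot: [0.813, 0.582, -0.0, 0.0]
wrist_force: [0.6, 0.8, 0.1]
gripper_width: 0.0856
finger_force: 0.0
```

Request:
arm_command(travel=[[0,0,0],[0,0,0],[0,0,0]], rot=[[0,0,-0.17],[0,0,-0.164],[0,0,0]])

```text
t: 1.25
ee_pos: [0.2152, -0.6133, 0.2711]
ee_rot: [0.707, 0.707, 0.0, -0.0]
wrist_force: [0.8, 0.6, 0.1]
gripper_width: 0.0851
finger_force: 0.0
```

```bash
python3 - <<'E'
from h import *
s=st();print(s['t'],s['ee_pos'],R.from_quat(s['ee_rot']).as_matrix().round(3).tolist(),np.round(s['joints'],2))
T=cam('top')
for p in [(183,122),(45,150)]:
  for z in(0,.15):print(p,z,onz(T,*p,z))
E
```

```text
1.25 [ 0.2151894  -0.61326161  0.27109405] [[0.001, 1.0, 0.0], [1.0, -0.001, 0.0], [0.0, 0.0, -1.0]] [ 1.37  0.45 -0.26  1.55  0.12  1.16  1.08]
(183, 122) 0 [0.71688103 0.34643616 0.        ]
(183, 122) 0.15 [0.6675603  0.28363762 0.15      ]
(45, 150) 0 [0.64058111 0.67022338 0.        ]
(45, 150) 0.15 [0.60498481 0.54918372 0.15      ]
```

Request:
arm_command(travel=[[0.04,0.02,0],[0.04,0.03,0],[0.04,0.03,0],[0.04,0.03,0],[0.04,0.03,0]], rot=[[0,0,0],[0,0,0],[0,0,0],[0,0,0],[0,0,0]])

```text
t: 1.92
ee_pos: [0.356, -0.4118, 0.2715]
ee_rot: [0.708, 0.706, -0.0, 0.0]
wrist_force: [0.2, -0.5, 0.7]
gripper_width: 0.0855
finger_force: 0.0
```

Request:
arm_command(travel=[[0.04,0.03,0],[0.04,0.03,0],[0.04,0.03,0],[0.04,0.03,0],[0.023,0.015,0]], rot=[[0,0,0],[0,0,0],[0,0,0],[0,0,0],[0,0,0]])

```text
t: 2.55
ee_pos: [0.4916, -0.2272, 0.2715]
ee_rot: [0.707, 0.708, 0.0, 0.0]
wrist_force: [-1.2, -1.2, -0.2]
gripper_width: 0.0854
finger_force: 0.0
```

Request:
arm_command(travel=[[0.02,0,0],[0,0,0],[0,0,0]], rot=[[0,0,0],[0,0,0],[0,0,0]])

```text
t: 2.92
ee_pos: [0.4892, -0.2115, 0.2713]
ee_rot: [0.708, 0.706, -0.0, 0.0]
wrist_force: [-0.9, 0.5, 0.1]
gripper_width: 0.0853
finger_force: 0.0
```

```bash
python3 - <<'E'
from h import *
c=cam('wrist');cv2.imwrite('pics/w1.png',c['pixels'])
s=st();print(s['t'],s['ee_pos'])
print(proj(c,[.4895,-.189,.091]),np.round(c['cam_to_world'],3).tolist())
np.savez('pics/w1.npz',M=c['cam_to_world'],K=c['mtx'])
E
```

```text
2.975 [ 0.48926323 -0.21169194  0.271291  ]
(np.float64(320.861264237474), np.float64(167.43508306773046)) [[1.0, 0.001, 0.001, 0.489], [-0.002, 0.955, 0.298, -0.134], [-0.001, -0.298, 0.955, 0.415], [0.0, 0.0, 0.0, 1.0]]
```

View pics/w1.png

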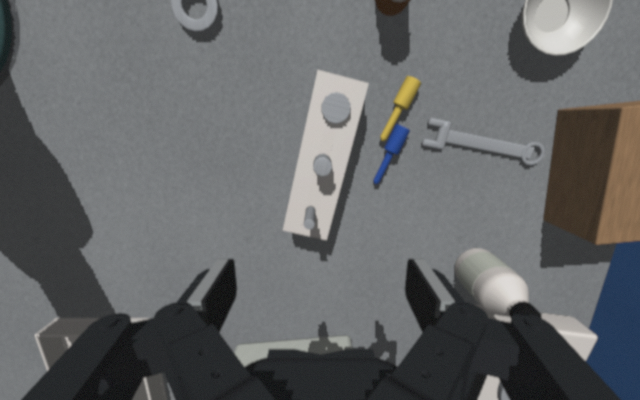

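The wrist view shows the lock pin's knob top at about (322,162), the disc at (336,107) and the slim pin at (309,215). That matches the predicted pin position. On to the wheel.

Request:
arm_command(travel=[[0.04,0.009,0],[0.043,0.009,0],[0.043,0.009,0],[0.043,0.009,0],[0.043,0.009,0]], rot=[[0,0,0],[0,0,0],[0,0,0],[0,0,0],[0,0,0]])

```text
t: 3.6
ee_pos: [0.5351, 0.0016, 0.2713]
ee_rot: [0.708, 0.706, -0.0, 0.0]
wrist_force: [0.6, -0.6, -1.1]
gripper_width: 0.0855
finger_force: 0.0
```

Request:
arm_command(travel=[[0.043,0.009,0],[0.043,0.009,0],[0.043,0.009,0],[0.04,0.009,0],[0,0,0]], rot=[[0,0,0],[0,0,0],[0,0,0],[0,0,0],[0,0,0]])

```text
t: 4.22
ee_pos: [0.5707, 0.1737, 0.2711]
ee_rot: [0.706, 0.709, 0.001, -0.001]
wrist_force: [0.6, 0.7, 1.0]
gripper_width: 0.0857
finger_force: 0.0
```

```bash
python3 - <<'E'
from h import *
c=cam('wrist')
im=c['pixels'];s=st();print(s['t'],s['ee_pos'],s['qd'].round(3) if hasattr(s['qd'],'round') else s['qd'])
for n,X in dict(hub=[.5497,.2172,.1535],ctop=[.585,.235,.2],eye=[.487,.191,.148]).items():print(n,np.round(proj(c,X),1))
np.savez('pics/w2.npz',M=c['cam_to_world'],K=c['mtx'])
w1=cv2.imread('pics/w1.png');cv2.imwrite('pics/w2.png',im)
a=cv2.resize(im[60:240,200:420],None,fx=2.5,fy=2.5);b=cv2.resize(w1[120:240,280:360],None,fx=2.5,fy=2.5,interpolation=cv2.INTER_CUBIC)
o=np.zeros((450,750,3),np.uint8);o[:,:550]=a;o[:300,550:]=b;cv2.imwrite('pics/w2c.png',o)
E
```

```text
4.275 [0.57081956 0.1711932  0.27089017] [ 0.034 -0.013  0.027  0.017  0.009  0.003  0.006]
hub [297.4 156.1]
ctop [340.8 139.7]
eye [231.5 183.2]
```

View pics/w2c.png

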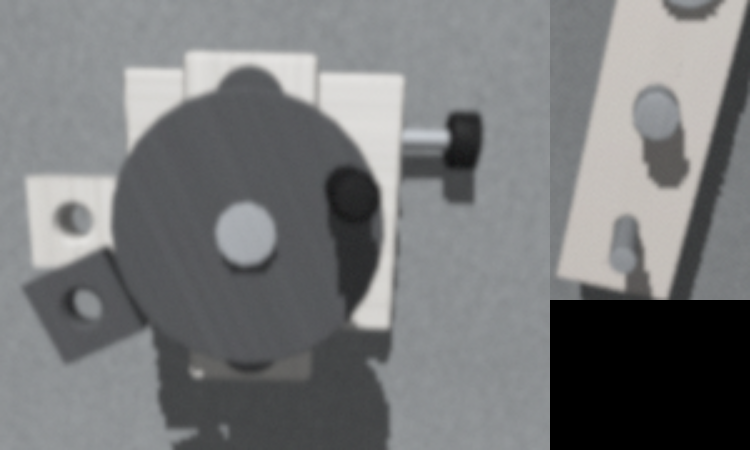

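Crop: hub at (298.0,153.6), crank top at (340.8,137.6), eye at (233.6,181.2), lug hole at (229.2,147.2). The pin knob top in w1 is at (322.4,164.8).

```bash
python3 - <<'E'
from h import *
def L(n):
    d=np.load(n);return dict(cam_to_world=d['M'],mtx=d['K'])
T=cam('top');S=cam('side');w1=L('pics/w1.npz');w2=L('pics/w2.npz')
Q={'hub':(.154,(212.2,182.2),(316.4,145),w2,(298,153.6)),'ctop':(.2,(195.5,158.8),(329.3,124.6),w2,(340.8,137.6)),'eye':(.148,(225,215.5),(293,154.7),w2,(233.6,181.2)),'pin':(.091,(418.6,222),(326.3,293.3),w1,(322.4,164.8))}
for k,(z,a,b,w,p) in Q.items():
    rs=[ray(T,*a),ray(S,*b),ray(w,*p)]
    print(k,'tri3',tri(rs).round(4),[onz(c,*u,z)[:2].round(4).tolist() for c,u in((T,a),(S,b),(w,p))])
print('lug w',onz(w2,229.2,147.2,.13).round(4));print(st()['ee_pos'],st()['t'])
E
```

```text
hub tri3 [0.55   0.2188 0.1523] [[0.5496, 0.2175], [0.5495, 0.2165], [0.5504, 0.2195]]
ctop tri3 [0.585  0.2363 0.197 ] [[0.5838, 0.2353], [0.584, 0.2302], [0.5849, 0.2365]]
eye tri3 [0.4877 0.1922 0.1457] [[0.4873, 0.191], [0.4868, 0.1891], [0.4892, 0.1929]]
pin tri3 [ 0.4902 -0.1878  0.0894] [[0.4886, -0.1888], [0.4903, -0.1892], [0.4912, -0.186]]
lug w [0.4822 0.2224 0.13  ]
[0.57101089 0.16894004 0.27086424] 4.375
```

Request:
arm_command(travel=[[0.035,0.007,0],[0.03,0.007,0],[0,0,0.04],[0,0,0.04],[0,0,0.028]], rot=[[0,0,0],[0,0,0],[0,0,0],[0,0,0],[0,0,0]])

```text
t: 5.0
ee_pos: [0.5847, 0.233, 0.1613]
ee_rot: [0.708, 0.706, -0.001, 0.0]
wrist_force: [-0.1, -0.0, -0.2]
gripper_width: 0.0853
finger_force: 0.0
```

Request:
arm_command(travel=[[0,0,0],[0,0,0],[0,0,0],[0,0,0],[0,0,0]], rot=[[0,0,0],[0,0,0],[0,0,0],[0,0,0],[0,0,0]], claw=1)

```text
t: 5.62
ee_pos: [0.5859, 0.2363, 0.1648]
ee_rot: [0.707, 0.707, 0.001, 0.001]
wrist_force: [0.9, -0.2, 6.0]
gripper_width: 0.0144
finger_force: 58.6
```

```bash
python3 - <<'E'
import numpy as np
h=np.array([.55,.2184]);f=np.radians(23.5-12*np.arange(0,36));p=h+.039*np.c_[np.cos(f),np.sin(f)]
d=np.diff(p[:, ::-1],axis=0).round(4)
for i in range(0,35,5):print(i,[[*map(float,r),0] for r in d[i:i+5]],p[i+5].round(4) if i+5<36 else '')
E
```

```text
0 [[-0.0078, 0.0025, 0], [-0.0081, 0.0008, 0], [-0.0081, -0.0009, 0], [-0.0077, -0.0026, 0], [-0.007, -0.0041, 0]] [0.5814 0.1952]
5 [[-0.006, -0.0055, 0], [-0.0047, -0.0066, 0], [-0.0033, -0.0075, 0], [-0.0016, -0.008, 0], [0.0001, -0.0082, 0]] [0.5456 0.1797]
10 [[0.0018, -0.008, 0], [0.0034, -0.0074, 0], [0.0048, -0.0066, 0], [0.0061, -0.0054, 0], [0.0071, -0.004, 0]] [0.5142 0.2028]
15 [[0.0078, -0.0025, 0], [0.0081, -0.0008, 0], [0.0081, 0.0009, 0], [0.0077, 0.0026, 0], [0.007, 0.0041, 0]] [0.5186 0.2416]
20 [[0.006, 0.0055, 0], [0.0047, 0.0066, 0], [0.0033, 0.0075, 0], [0.0016, 0.008, 0], [-0.0001, 0.0082, 0]] [0.5544 0.2571]
25 [[-0.0018, 0.008, 0], [-0.0034, 0.0074, 0], [-0.0048, 0.0066, 0], [-0.0061, 0.0054, 0], [-0.0071, 0.004, 0]] [0.5858 0.234 ]
30 [[-0.0078, 0.0025, 0], [-0.0081, 0.0008, 0], [-0.0081, -0.0009, 0], [-0.0077, -0.0026, 0], [-0.007, -0.0041, 0]] [0.5814 0.1952]
```

Request:
arm_command(travel=[[-0.0078,0.0025,0],[-0.0081,0.0008,0],[-0.0081,-0.0009,0],[-0.0077,-0.0026,0],[-0.007,-0.0041,0]], rot=[[0,0,0],[0,0,0],[0,0,0],[0,0,0],[0,0,0]])

```text
t: 6.25
ee_pos: [0.5827, 0.1983, 0.1648]
ee_rot: [0.707, 0.707, 0.003, 0.001]
wrist_force: [4.9, 2.0, 5.3]
gripper_width: 0.0142
finger_force: 58.7
```

Tracking well with low forces.

Request:
arm_command(travel=[[-0.006,-0.0055,0],[-0.0047,-0.0066,0],[-0.0033,-0.0075,0],[-0.0016,-0.008,0],[0.0001,-0.0082,0]], rot=[[0,0,0],[0,0,0],[0,0,0],[0,0,0],[0,0,0]])

```text
t: 6.88
ee_pos: [0.5467, 0.1812, 0.1648]
ee_rot: [0.707, 0.707, 0.002, 0.002]
wrist_force: [4.4, -0.8, 6.3]
gripper_width: 0.0143
finger_force: 58.9
```

Request:
arm_command(travel=[[0.0018,-0.008,0],[0.0034,-0.0074,0],[0.0048,-0.0066,0],[0.0061,-0.0054,0],[0.0071,-0.004,0]], rot=[[0,0,0],[0,0,0],[0,0,0],[0,0,0],[0,0,0]])

```text
t: 7.5
ee_pos: [0.5149, 0.2038, 0.1647]
ee_rot: [0.707, 0.707, 0.001, 0.002]
wrist_force: [3.4, -3.3, 8.5]
gripper_width: 0.0143
finger_force: 59.1
```

Request:
arm_command(travel=[[0.0078,-0.0025,0],[0.0081,-0.0008,0],[0.0081,0.0009,0],[0.0077,0.0026,0],[0.007,0.0041,0]], rot=[[0,0,0],[0,0,0],[0,0,0],[0,0,0],[0,0,0]])

```text
t: 8.12
ee_pos: [0.5183, 0.2423, 0.1647]
ee_rot: [0.707, 0.707, -0.0, 0.002]
wrist_force: [-0.3, -5.7, 10.8]
gripper_width: 0.0144
finger_force: 59.5
```

Request:
arm_command(travel=[[0.006,0.0055,0],[0.0047,0.0066,0],[0.0033,0.0075,0],[0.0016,0.008,0],[-0.0001,0.0082,0]], rot=[[0,0,0],[0,0,0],[0,0,0],[0,0,0],[0,0,0]])

```text
t: 8.75
ee_pos: [0.5526, 0.259, 0.1647]
ee_rot: [0.707, 0.708, -0.001, 0.0]
wrist_force: [-5.0, -3.5, 13.2]
gripper_width: 0.0144
finger_force: 59.7
```

Request:
arm_command(travel=[[-0.0018,0.008,0],[-0.0034,0.0074,0],[-0.0048,0.0066,0],[-0.0061,0.0054,0],[-0.0071,0.004,0]], rot=[[0,0,0],[0,0,0],[0,0,0],[0,0,0],[0,0,0]])

```text
t: 9.38
ee_pos: [0.5844, 0.239, 0.1648]
ee_rot: [0.706, 0.708, 0.002, -0.001]
wrist_force: [-0.7, 4.7, 6.8]
gripper_width: 0.0143
finger_force: 59.0
```

Request:
arm_command(travel=[[-0.0078,0.0025,0],[-0.0081,0.0008,0],[-0.003,0,0],[0,0,0],[0,0,0]], rot=[[0,0,0],[0,0,0],[0,0,0],[0,0,0],[0,0,0]])

```text
t: 10.0
ee_pos: [0.5893, 0.2192, 0.1648]
ee_rot: [0.706, 0.708, 0.003, 0.0]
wrist_force: [3.3, 3.8, 4.2]
gripper_width: 0.0144
finger_force: 58.8
```

Request:
arm_command(travel=[[-0.003,0,0],[0,0,0],[0,0,0]], rot=[[0,0,0],[0,0,0],[0,0,0]])

```text
t: 10.38
ee_pos: [0.5893, 0.2191, 0.1649]
ee_rot: [0.706, 0.708, 0.005, -0.001]
wrist_force: [4.5, 9.8, 0.5]
gripper_width: 0.0144
finger_force: 58.6
```

The wheel is on its stop: force rises with no motion. One more firm push, then I release and look.

Request:
arm_command(travel=[[-0.004,0,0],[0,0,0],[0,0,0]], rot=[[0,0,0],[0,0,0],[0,0,0]])

```text
t: 10.75
ee_pos: [0.5893, 0.2189, 0.1649]
ee_rot: [0.705, 0.709, 0.007, -0.002]
wrist_force: [5.8, 17.8, -3.7]
gripper_width: 0.0143
finger_force: 58.7
```

Request:
arm_command(travel=[[0.008,0,0],[0,0,0],[0,0,0],[0,0,0]], rot=[[0,0,0],[0,0,0],[0,0,0],[0,0,0]], claw=0)

```text
t: 11.25
ee_pos: [0.5879, 0.2173, 0.163]
ee_rot: [0.707, 0.707, -0.0, 0.0]
wrist_force: [-0.3, -0.7, 0.2]
gripper_width: 0.0843
finger_force: 0.0
```

Request:
arm_command(travel=[[0,0,-0.04],[0,0,-0.04],[0,0,-0.04],[-0.05,-0.03,0],[0,0,0]], rot=[[0,0,0],[0,0,0],[0,0,0],[0,0,0],[0,0,0]])

```text
t: 11.88
ee_pos: [0.5571, 0.1635, 0.2833]
ee_rot: [0.709, 0.706, -0.002, 0.001]
wrist_force: [0.6, -0.6, -0.4]
gripper_width: 0.0851
finger_force: 0.0
```

```bash
python3 - <<'E'
from h import *
s=st()
c=cam('wrist');im=c['pixels'];print(s['t'],s['ee_pos'])
for n,X in dict(hub=[.55,.2188,.154],eye=[.482,.2217,.148],ctop=[.589,.2172,.2]).items():print(n,np.round(proj(c,X),1))
np.savez('pics/w3.npz',M=c['cam_to_world'],K=c['mtx'])
t=cam('top')['pixels'];sd=cam('side')['pixels']
f=lambda i,k:cv2.resize(i,None,fx=k,fy=k,interpolation=cv2.INTER_CUBIC)
o=np.zeros((550,800,3),np.uint8);o[:350,:450]=f(im[70:210,190:370],2.5);o[:320,450:]=f(t[145:225+0,180:267],4)[:320,:348+2].copy() if 0 else cv2.resize(t[145:225,180:267],(350,320),interpolation=cv2.INTER_CUBIC)
o[350:550,:300]=f(sd[130:180,270:345],4);cv2.imwrite('pics/w3c.png',o)
E
```

```text
11.875 [0.55706086 0.16346694 0.28329726]
hub [312.7 140.8]
eye [240.1 137.5]
ctop [361.9 147.8]
```

View pics/w3c.png

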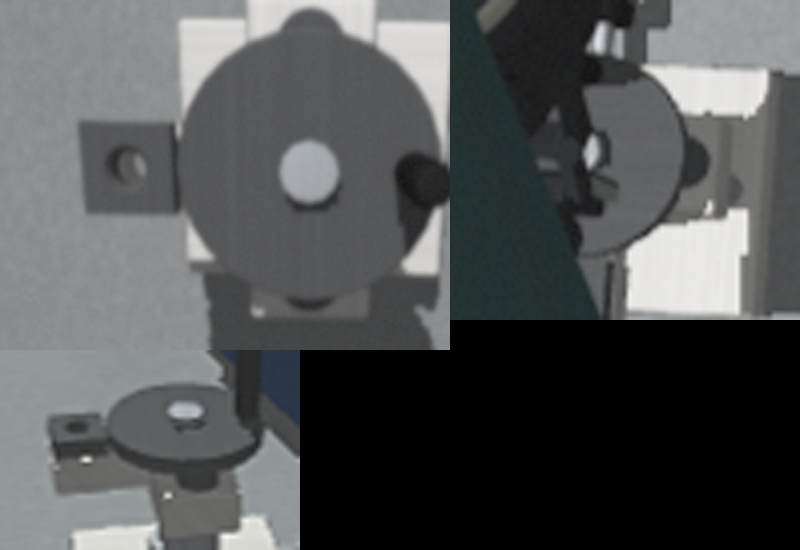

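In the wrist view the eye at (241.2,136.0) lies over the lug and the ear is flush with the lug in the side view, so the wheel is at its stop. Now the pin.

Request:
arm_command(travel=[[-0.044,-0.008,0],[-0.044,-0.008,0],[-0.044,-0.008,0],[-0.044,-0.008,0],[-0.044,-0.008,0]], rot=[[0,0,0],[0,0,0],[0,0,0],[0,0,0],[0,0,0]])

```text
t: 12.65
ee_pos: [0.5186, -0.0521, 0.2831]
ee_rot: [0.706, 0.708, 0.0, -0.0]
wrist_force: [0.8, 0.2, -0.3]
gripper_width: 0.0856
finger_force: 0.0
```

Request:
arm_command(travel=[[-0.044,-0.009,0],[-0.044,-0.009,0],[-0.042,-0.009,0],[0,0,0.03],[0,0,0.03]], rot=[[0,0,0],[0,0,0],[0,0,0],[0,0,0.125],[0,0,0.125]])

```text
t: 13.28
ee_pos: [0.4923, -0.1819, 0.2225]
ee_rot: [0.791, 0.612, 0.001, 0.0]
wrist_force: [-0.3, 0.8, -0.2]
gripper_width: 0.0856
finger_force: 0.0
```

Request:
arm_command(travel=[[0,0,0],[0,0,0]], rot=[[0,0,0],[0,0,0]])

```text
t: 13.52
ee_pos: [0.4925, -0.1813, 0.2241]
ee_rot: [0.788, 0.615, 0.001, 0.0]
wrist_force: [0.4, 0.1, 0.2]
gripper_width: 0.0857
finger_force: 0.0
```

```bash
python3 - <<'E'
from h import *
s=st();Rm=R.from_quat(s['ee_rot']).as_matrix();print(s['t'],s['ee_pos'],Rm.round(3).tolist(),np.round(s['joints'],2))
print('tool delta to grasp',Rm.T@(np.array([.490,-.188,.060])-s['ee_pos']))
E
```

```text
13.525 [ 0.49252438 -0.18128557  0.22412463] [[0.243, 0.97, 0.001], [0.97, -0.243, 0.0], [0.0, 0.001, -1.0]] [ 0.69  0.31 -0.48  1.89  0.17  0.98 -0.11]
tool delta to grasp [-0.00719379 -0.00101649  0.16412058]
```

Request:
arm_command(travel=[[-0.007,-0.001,0.04],[0,0,0.04],[0,0,0.04],[0,0,0.03],[0,0,0.012]], rot=[[0,0,0],[0,0,0],[0,0,0],[0,0,0],[0,0,0]])

```text
t: 14.15
ee_pos: [0.4891, -0.1883, 0.0609]
ee_rot: [0.789, 0.614, 0.0, -0.0]
wrist_force: [0.9, 1.1, 0.9]
gripper_width: 0.0853
finger_force: 0.0
```

Request:
arm_command(travel=[[0,0,0],[0,0,0],[0,0,0],[0,0,0],[0,0,0]], rot=[[0,0,0],[0,0,0],[0,0,0],[0,0,0],[0,0,0]], claw=1)

```text
t: 14.78
ee_pos: [0.49, -0.189, 0.0625]
ee_rot: [0.789, 0.614, 0.001, 0.001]
wrist_force: [0.3, -0.0, 6.5]
gripper_width: 0.0202
finger_force: 58.5
```

Request:
arm_command(travel=[[0,0,-0.015],[0,0,-0.03],[0,0,-0.04],[0,0,-0.05],[0,0,-0.05]], rot=[[0,0,0],[0,0,0],[0,0,0],[0,0,0],[0,0,0]])

```text
t: 15.4
ee_pos: [0.4875, -0.1881, 0.2477]
ee_rot: [0.789, 0.614, -0.001, -0.001]
wrist_force: [0.9, -0.5, -1.7]
gripper_width: 0.0202
finger_force: 60.0
```

Request:
arm_command(travel=[[0,0,0],[0,0,0],[0,0,0]], rot=[[0,0,-0.125],[0,0,-0.125],[0,0,0]])

```text
t: 15.78
ee_pos: [0.4878, -0.1883, 0.2463]
ee_rot: [0.707, 0.707, -0.0, -0.001]
wrist_force: [-0.1, -0.1, -1.2]
gripper_width: 0.0205
finger_force: 60.1
```

```bash
python3 - <<'E'
from h import *
s=st();print(s['t'],s['ee_pos'],s['wrist_force'])
c=cam('wrist');S=cam('side');T=cam('top');np.savez('pics/w4.npz',M=c['cam_to_world'],K=c['mtx'])
p=np.array(s['ee_pos']);tip=p+[0,0,.019-.072]
for n,k in(('w',c),('s',S),('t',T)):print(n,'tcp',np.round(proj(k,p),1),'tip',np.round(proj(k,tip),1))
f=lambda i,u,v:cv2.resize(i[max(0,int(v)-50):int(v)+50,int(u)-65:int(u)+65],(400,300),interpolation=cv2.INTER_CUBIC)
ims=[]
for k in(c,S,T):
    u,v=proj(k,p);ims.append(f(k['pixels'],u,v));print('org',int(u)-65,max(0,int(v)-50),k['pixels'][max(0,int(v)-50):int(v)+50].shape)
o=np.vstack([np.hstack(ims[:2]),np.hstack([ims[2],np.zeros_like(ims[0])])]);cv2.imwrite('pics/g1.png',o)
E
```

```text
15.775 [ 0.48779743 -0.18828616  0.24627161] [-0.06855955 -0.05986172 -1.15838827]
w tcp [320.5 263.2] tip [320.7 228. ]
s tcp [327.3 224.9] tip [326.3 250.8]
t tcp [442.5 217.2] tip [433.  219.3]
org 255 213 (100, 640, 3)
org 262 174 (100, 640, 3)
org 377 167 (100, 640, 3)
```

View pics/g1.png

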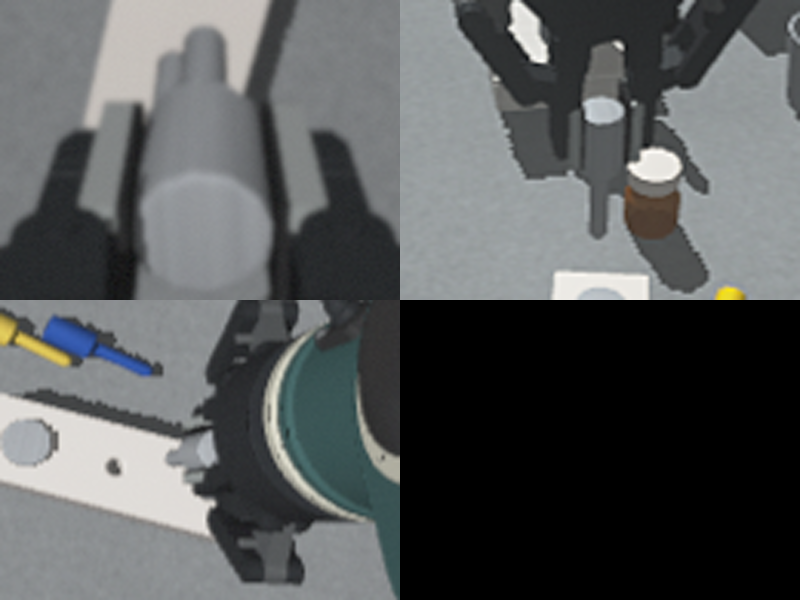

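The pin is upright in the grip. Its tip is at side (326.3,252.7) and wrist (322.6,~226).

```bash
python3 - <<'E'
from h import *
def L(n):
    d=np.load(n);return dict(cam_to_world=d['M'],mtx=d['K'])
w3=L('pics/w3.npz');w4=L('pics/w4.npz');S=cam('side')
p=np.array([.4878,-.1883,.2463]);zt=p[2]-.053
print('eye w',onz(w3,241.2,136,.148),'hub w',onz(w3,313.6,138.8,.154))
print('tip w off',onz(w4,322.6,226,zt)-p,'tip s off',onz(S,326.3,251.5,zt)-p,'knob top s off',onz(S,328.3,211,zt+.084)-p)
print('eye s',onz(S,289.2,149.2,.148)); T=cam('top')['pixels']
s=st();print(s['t'],s['ee_pos'])
E
```

```text
eye w [0.4831615  0.22303454 0.148     ] hub w [0.55085868 0.22063042 0.154     ]
tip w off [ 0.00140672  0.0015838  -0.053     ] tip s off [-0.00039346 -0.0015178  -0.053     ] knob top s off [-0.00074074 -0.00599796  0.031     ]
eye s [0.48122637 0.21734393 0.148     ]
16.025 [ 0.48836103 -0.18839139  0.2460862 ]
```

Request:
arm_command(travel=[[0.035,-0.001,0],[0.043,-0.001,0],[0.043,-0.001,0],[0.043,-0.001,0],[0.043,-0.001,0]], rot=[[0,0,0],[0,0,0],[0,0,0],[0,0,0],[0,0,0]])

```text
t: 16.65
ee_pos: [0.4832, 0.0199, 0.2463]
ee_rot: [0.707, 0.707, -0.0, 0.0]
wrist_force: [-0.0, -0.3, -0.8]
gripper_width: 0.02
finger_force: 60.1
```

Request:
arm_command(travel=[[0.043,-0.001,0],[0.043,0,0],[0.043,0,0],[0.043,0,0],[0.03,0,0]], rot=[[0,0,0],[0,0,0],[0,0,0],[0,0,0],[0,0,0]])

```text
t: 17.27
ee_pos: [0.4817, 0.2227, 0.2462]
ee_rot: [0.706, 0.708, 0.0, -0.0]
wrist_force: [0.5, 0.7, -1.4]
gripper_width: 0.02
finger_force: 60.1
```

Request:
arm_command(travel=[[0,0,0.02],[0,0,0.008],[0,0,0],[0,0,0]], rot=[[0,0,0],[0,0,0],[0,0,0],[0,0,0]])

```text
t: 17.77
ee_pos: [0.4827, 0.2203, 0.2188]
ee_rot: [0.707, 0.707, 0.0, 0.0]
wrist_force: [-0.1, -0.4, -0.2]
gripper_width: 0.0204
finger_force: 60.0
```

```bash
python3 - <<'E'
from h import *
s=st();print(s['t'],s['ee_pos'],R.from_quat(s['ee_rot']).as_matrix().round(3).tolist())
c=cam('wrist');S=cam('side');np.savez('pics/w5.npz',M=c['cam_to_world'],K=c['mtx'])
p=np.array(s['ee_pos']);tip=p+[0,0,-.053]
for n,k in(('w',c),('s',S)):print(n,'tip',np.round(proj(k,tip),1),'eye',np.round(proj(k,[.482,.2205,.148]),1))
a=cv2.resize(c['pixels'][170:270,270:370],(400,400),interpolation=cv2.INTER_CUBIC);b=cv2.resize(S['pixels'][90:190,240:340],(400,400),interpolation=cv2.INTER_CUBIC)
cv2.imwrite('pics/g2.png',np.hstack([a,b]))
E
```

```text
17.775 [0.48267406 0.22026935 0.21878524] [[0.0, 1.0, 0.001], [1.0, -0.0, 0.0], [0.0, 0.001, -1.0]]
w tip [320.5 228. ] eye [319.6 219.4]
s tip [289.4 142.2] eye [289.3 148.6]
```

View pics/g2.png

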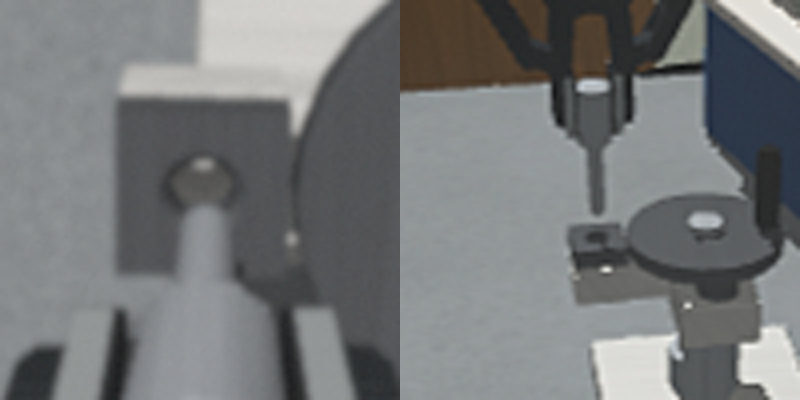

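The pin tip, at wrist (321.5,220.8) and side (289.5,143.3), lines up with the eye, at wrist (320.5,216.7) and side (289.2,149.3), to within about 1 mm. I descend carefully.

Request:
arm_command(travel=[[0,-0.0005,0.01],[0,0,0.006],[0,0,0.005],[0,0,0.005],[0,0,0]], rot=[[0,0,0],[0,0,0],[0,0,0],[0,0,0],[0,0,0]])

```text
t: 18.5
ee_pos: [0.4815, 0.2204, 0.1918]
ee_rot: [0.707, 0.707, -0.0, -0.0]
wrist_force: [0.3, -0.1, -1.6]
gripper_width: 0.0203
finger_force: 60.0
```

Request:
arm_command(travel=[[0,0,0.005],[0,0,0.005],[0,0,0.005],[0,0,0.004],[0,0,0]], rot=[[0,0,0],[0,0,0],[0,0,0],[0,0,0],[0,0,0]])

```text
t: 19.12
ee_pos: [0.4815, 0.2204, 0.1729]
ee_rot: [0.707, 0.707, -0.0, -0.0]
wrist_force: [-0.6, 0.1, -1.1]
gripper_width: 0.0203
finger_force: 60.0
```

Request:
arm_command(travel=[[0,0,0.006],[0,0,0.004],[0,0,0.004],[0,0,0.002],[0,0,0]], rot=[[0,0,0],[0,0,0],[0,0,0],[0,0,0],[0,0,0]])

```text
t: 19.75
ee_pos: [0.4816, 0.2205, 0.1571]
ee_rot: [0.707, 0.707, -0.0, -0.0]
wrist_force: [-0.8, -0.5, -1.2]
gripper_width: 0.0204
finger_force: 60.0
```

Request:
arm_command(travel=[[0,0,0.001],[0,0,0.001],[0,0,0],[0,0,0]], rot=[[0,0,0],[0,0,0],[0,0,0],[0,0,0]])

```text
t: 20.25
ee_pos: [0.4818, 0.2206, 0.1555]
ee_rot: [0.707, 0.707, 0.0, 0.0]
wrist_force: [-1.0, -0.4, 3.6]
gripper_width: 0.0202
finger_force: 60.6
```

Contact: the knob is seated. I let go and back off.

Request:
arm_command(travel=[[0,0,0],[0,0,0],[0,0,0],[0,0,0],[0,0,0]], rot=[[0,0,0],[0,0,0],[0,0,0],[0,0,0],[0,0,0]], claw=0)

```text
t: 20.88
ee_pos: [0.4817, 0.2205, 0.1552]
ee_rot: [0.707, 0.707, -0.0, 0.0]
wrist_force: [-0.3, -0.2, -0.0]
gripper_width: 0.0856
finger_force: 0.0
```

Request:
arm_command(travel=[[0,0,-0.03],[0,0,-0.04],[0,0,-0.04],[-0.03,0,-0.02],[-0.03,0,0]], rot=[[0,0,0],[0,0,0],[0,0,0],[0,0,0],[0,0,0]])

```text
t: 21.5
ee_pos: [0.4825, 0.1606, 0.2871]
ee_rot: [0.706, 0.708, 0.002, 0.001]
wrist_force: [0.1, 0.6, -1.2]
gripper_width: 0.0851
finger_force: 0.0
```

Request:
arm_command(travel=[[0,0,0],[0,0,0],[0,0,0]], rot=[[0,0,0],[0,0,0],[0,0,0]])

```text
t: 21.88
ee_pos: [0.4815, 0.1616, 0.2851]
ee_rot: [0.706, 0.708, 0.0, -0.0]
wrist_force: [-0.5, 0.1, -0.3]
gripper_width: 0.0855
finger_force: 0.0
```

```bash
python3 - <<'E'
from h import *
s=st();print(s['t'],s['ee_pos'],s['wrist_force'])
c=cam('wrist');S=cam('side')
u,v=map(int,proj(c,[.482,.2205,.17]))
a=cv2.resize(c['pixels'][max(0,v-70):max(0,v-70)+140,u-70:u+70],(400,400),interpolation=cv2.INTER_CUBIC);b=cv2.resize(S['pixels'][90:190,240:340],(400,400),interpolation=cv2.INTER_CUBIC)
cv2.imwrite('pics/g3.png',np.hstack([a,b]))
print(np.round(proj(S,[.482,.2205,.184]),1),np.round(proj(S,[.482,.2205,.148]),1))
E
```

```text
21.875 [0.48148104 0.16163594 0.28512201] [-0.4903556   0.14237092 -0.25248319]
[288.8 135.4] [289.3 148.6]
```

View pics/g3.png

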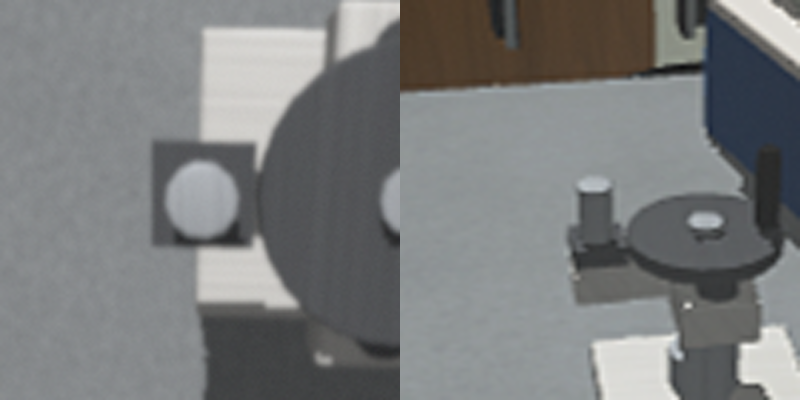

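The knob sits on the ear, upright, with its top at side (288.7,136.3) against (288.8,135.4) predicted for seated. The robot is clear, so I hand in.

```bash
python3 -c "
from cell import env
print(env.sign_off())"
```

```text
the job is handed in; nothing more can be done
None
```

The wheel is wound to its lower stop, the lock pin is seated through the eye and the lug with its knob on the ear, the robot is clear of everything, and the job was handed in at about 22 s; no verdict came back.

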